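# Crosswise pegging of a toy truck wheel

### The job

Fasten the big toy truck wheel by pressing its four purple pegs down evenly, in two rounds: first press each peg about halfway down, then press each all the way home. In both rounds work crosswise, always doing a peg and then the one diagonally opposite before going to the other two; you may start at any peg. The two spare pegs in the block at the side do not belong to the wheel.

Things in the scene. Friction and masses are not known exactly. Their poses are not given: they have to be found in the camera images.
- peg1_top (a point): Centre of the flat top of peg 1, diagonally opposite peg 3. The wheel's four alike purple plastic push pegs stand at the corners of a square of 80 mm side. Head: disc 26 mm across, 8 mm thick; shank 16 mm thick with a bead halfway along its visible length. z is up.
- peg2_top (a point): Centre of the flat top of peg 2, diagonally opposite peg 4. Each peg slides only straight down, 30 mm in all, stiffly (about 5 N), and stays where left. Top above the bench: 98 mm fully raised (may start up to 3 mm lower), 83 mm halfway (bead at the wheel's face), 68 mm home (head on the wheel's face, hard stop).
- peg3_top (a point): Centre of the flat top of peg 3, diagonally opposite peg 1. The wheel is fixed and lies flat: plywood disc 156 mm across in a black tyre 180 mm across, face 60 mm above the bench, in its middle a dark axle cap 32 mm across, 11 mm high, which is no peg. Its place and yaw vary.
- peg4_top (a point): Centre of the flat top of peg 4, diagonally opposite peg 2. All four are made alike and move alike. A separate oblong plywood block beside the wheel, 60 x 130 x 50 mm, holds two spare pegs of the same kind, not part of the job.
Not all that is in view belongs to the job. There is more than one size of the part that bears peg1_top; the job needs the middle-sized.

How it is judged:
By the outcome, as a careful person would: the job done as asked, in the order asked, and still so for the second after the job is handed in, with the robot touching nothing.
It also fails if it takes over 69 s, if anything falls off the work surface, if the arm or the gripper's body presses on something with over 40 N, if the wrist force passes 120 N, or if a joint passes its speed limit or range.

### The arm

A 6-joint arm with a two-finger parallel gripper is mounted at the origin on the work surface. World frame = base frame: x ahead of the robot, y to its left, z up, the work surface at z = 0. Lengths are in m, angles in rad, forces in N, time in s.
With the tool pointing down it reaches from about 0.35 to 0.775 m from the base axis. Payload 7.3 kg.
Tool frame: the origin (TCP) lies at the very end of the fingers, on their centre line; the grasp point (between the pads) lies grip_point_offset behind it (grip_point_offset is the distance from the TCP to the grasp point, in m); z points along the fingers, y is the direction in which the jaws open and shut (so a half turn about z gives the same grasp; the last joint's range is limited). The gripper opens to 92 mm and grips with 3 to 60 N. Pads are 19 mm wide; open, the fingers measure 130 mm over their backs; the gripper's body (75 mm by 190 mm) begins 47 mm behind the grasp point.
Start: joints at [-1.283, 0.342, 1.524, -0, 1.275, -0.146], TCP at [0.221, -0.476, 0.227] pointing down, gripper open.
Joint ranges: [-2.53, 2.53], [-0.77, 2.02], [0.04, 2.7], [-1, 4.14], [0.28, 2.66], [-3.11, 3.11]. Speed limits (rad/s): [2.57, 2.57, 3.14, 3.14, 3.14, 3.14].

### API

Orientations are given as [roll, pitch, yaw] about the fixed x, y, z axes, in that order (R = Rz(yaw) Ry(pitch) Rx(roll)).
In Python, from cell import * gives the robot as it stands.
- The arm moves only by the shell command python3 -m inch 'ROWS' [OPENING] [FORCE]. ROWS is JSON, a list that holds one entry, the list of rows, each a list of 4 numbers: the shift along the tool's x, y, z in mm, then the turn about the tool's z in rad. In form: [[[x, y, z, roll], ...]]. A call has 1 to 10 rows; each row shifts and turns the commanded pose from where the row before left it, along the tool's axes as they then stand; what a row does not reach is not made up. A row lasts 1/8 s, in which the tool goes at most 62.5 mm and 10.7 degrees, less where a joint would pass 70% of its speed; a pose out of reach is approached as far as the arm can. A call with a gripper value outside its range is refused whole. OPENING is the closure, from -1 (fully open) to 1 (shut), set as the call begins (- or left out, the last holds). The fingers move at their own pace and stop on an object; FORCE is the grip in N (left out, the last holds). Time passes only in rows, so rows that do not move let the fingers close. It gives the time, the measured TCP pose, the force and the opening at its end, in the units of the state.
- observe(): the state, without advancing time (a new reading comes with each control period).
- read_camera(name): name is "side" or "top"; returns a dict with "img" (400x640x3 uint8, blue, green, red), "fx", "fy", "cx", "cy" (pixels), "eye" and "rotation" of the camera in the world. Camera axes: x right, y down, z forward; pixel columns grow to the right and rows downward; lengths in m; the calibration is good to about 2 mm. A picture is of the moment at which its call begins. There is no depth.
- hand_in(): hands the job in, once; it reports no verdict.
Trained networks look in the newest picture that a camera, given by its name, has taken for a name from the list of things; names that differ only in an ending like _2 or _b are one class to them, and where a whole thing is asked for, a point or a joint stands for the part that bears it (a point fixed in the world has none). Each returns a list of dicts, best first, with "conf" (0 to 1); they miss things now and then, are a little off and sometimes report something else, mostly with a low value. They report only what shows in the picture. A call takes as long as a camera call. They do not tell look-alikes from the thing itself.
- boxes_of(camera, label): "at" ([row, column] in pixels, amid what is visible of it).
- place_of(camera, label): "at" ([row, column] in pixels: a listed point, or the origin of a listed thing).
The state is a dict: "time": time; "qpos": joint angles; "qvel": joint speeds; "joint_efforts": joint torques, N m; "tool_pos": TCP position; "tool_rot": TCP orientation; "contact_force": force on the tool from outside, world axes, zero at the start; "torque": the same for the moment, N m; "opening": finger opening in m.
Only numpy, scipy, OpenCV 4.12 (cv2) and the standard library are available. Lean on these libraries where they do the work, as an engineer would, in place of code of your own. Each camera call takes 0.05 s, during which the arm holds its last target. There are 200 camera calls.

## Working session

There is one attempt and no reset: what is moved stays moved. The work goes in short steps, Python scripts to look and compute and a shell command to move; the robot and the scene stay as the last step left them, time stands still between calls to the robot, and variables do not carry over. Pictures are saved under pics/ and viewed, about 8 in all and at most 12, crops included, and the job is handed in when it is done.

```bash
mkdir -p pics; cat > h.py <<'E'
from cell import *
import numpy as np, cv2
def ray(c,rc):
    d=np.array([(rc[1]-c["cx"])/c["fx"],(rc[0]-c["cy"])/c["fy"],1.]); return np.array(c["rotation"])@d
def onz(c,rc,z):
    d=ray(c,rc); e=np.array(c["eye"]); return e+d*(z-e[2])/d[2]
def pix(c,p):
    q=np.array(c["rotation"]).T@(np.array(p)-np.array(c["eye"])); return [c["fy"]*q[1]/q[2]+c["cy"],c["fx"]*q[0]/q[2]+c["cx"]]
E
python3 - <<'E'
from h import *
o=observe(); print(o)
for n in ("top","side"):
    c=read_camera(n); cv2.imwrite(f"pics/{n}0.png",c["img"]); print(n,c["eye"],np.round(c["rotation"],3).tolist(),c["fx"])
    for f in (place_of,boxes_of):
        for l in ["peg1_top"]+(["peg2_top","peg3_top","peg4_top"] if f is place_of else []):
            print(f.__name__,l,[(np.round(d["at"],1).tolist(),round(d["conf"],2),np.round(onz(c,d["at"],.097),3).tolist()[:2]) for d in f(n,l)])
E
```

```text
{'time': 0.0, 'qpos': array([-1.28299125e+00,  3.42682563e-01,  1.52505694e+00, -2.36941236e-05,
        1.27537180e+00, -1.46015761e-01]), 'qvel': array([ 3.34656651e-05,  1.61260725e-03,  1.66792421e-03,  1.06171054e-03,
        3.66803655e-04, -2.89853129e-03]), 'joint_efforts': array([-1.68576635e-04, -4.31240201e+01, -2.44218206e+01,  7.17753125e-02,
        5.59608615e-02, -1.60040913e-04]), 'tool_pos': array([ 0.22056476, -0.47595842,  0.22605187]), 'tool_rot': array([-3.14008687e+00, -1.98543169e-04,  4.33827601e-01]), 'contact_force': array([-0.5063554 ,  0.52869284,  0.2984322 ]), 'torque': array([-0.00793367,  0.01937956, -0.05837107]), 'opening': 0.09164225168743892}
top [0.38936109 0.00223801 0.89189358] [-3.024, 0.007, -1.583] 378.80507855772237Traceback (most recent call last):
  File "<stdin>", line 7, in <module>
  File "h.py", line 6, in onz
    d=ray(c,rc); e=np.array(c["eye"]); return e+d*(z-e[2])/d[2]
                                                           ~^^^
IndexError: invalid index to scalar variable.
```

```bash
cat > h.py <<'E'
from cell import *
import numpy as np, cv2
from scipy.spatial.transform import Rotation as Ro
def R(c): return Ro.from_euler("xyz",c["rotation"]).as_matrix()
def onz(c,rc,z):
    d=R(c)@np.array([(rc[1]-c["cx"])/c["fx"],(rc[0]-c["cy"])/c["fy"],1.]); e=np.array(c["eye"]); return e+d*(z-e[2])/d[2]
def pix(c,p):
    q=R(c).T@(np.array(p)-np.array(c["eye"])); return [c["fy"]*q[1]/q[2]+c["cy"],c["fx"]*q[0]/q[2]+c["cx"]]
E
python3 - <<'E'
from h import *
for n in ("top","side"):
    c=read_camera(n); cv2.imwrite(f"pics/{n}0.png",c["img"]); print(n,c["eye"],np.round(c["rotation"],3).tolist(),c["fx"])
    for f in (place_of,boxes_of):
        for l in ["peg1_top"]+(["peg2_top","peg3_top","peg4_top"] if f is place_of else []):
            print(f.__name__,l,[(np.round(d["at"],1).tolist(),round(d["conf"],2),np.round(onz(c,d["at"],.097),3).tolist()[:2]) for d in f(n,l)])
E
```

```text
top [0.38936109 0.00223801 0.89189358] [-3.024, 0.007, -1.583] 378.80507855772237
call peg1_top [([209.3, 350.2], 0.67, [0.463, -0.06]), ([302.8, 227.4], 0.54, [0.274, 0.196]), ([295.6, 434.4], 0.45, [0.283, -0.228])]
call peg2_top [([173.5, 357.0], 0.7, [0.539, -0.076]), ([272.6, 443.0], 0.64, [0.33, -0.248])]
call peg3_top [([240.3, 189.6], 0.63, [0.402, 0.277]), ([163.6, 323.7], 0.53, [0.562, -0.005]), ([264.5, 415.7], 0.44, [0.347, -0.193]), ([199.6, 313.3], 0.32, [0.485, 0.018])]
call peg4_top [([291.0, 171.9], 0.74, [0.299, 0.311]), ([200.8, 310.9], 0.63, [0.482, 0.023]), ([291.2, 405.0], 0.42, [0.293, -0.168])]
call peg1_top [([302.7, 232.8], 0.81, [0.274, 0.185]), ([211.8, 349.9], 0.56, [0.458, -0.059]), ([296.6, 432.4], 0.56, [0.281, -0.224])]
side [ 0.3990213  -0.53737653  0.69395338] [-2.407, 0.019, -0.157] 421.0017246384261
call peg1_top [([139.3, 220.4], 0.53, [0.28, 0.214]), ([218.7, 320.9], 0.52, [0.464, -0.049]), ([334.1, 217.0], 0.52, [0.277, -0.242])]
call peg2_top [([135.3, 264.3], 0.62, [0.377, 0.21]), ([341.1, 252.8], 0.59, [0.329, -0.262]), ([225.1, 366.2], 0.57, [0.542, -0.078])]
call peg3_top [([194.5, 366.8], 0.69, [0.56, -0.005]), ([306.6, 266.9], 0.63, [0.353, -0.21]), ([105.6, 267.2], 0.49, [0.391, 0.321])]
call peg4_top [([302.6, 231.0], 0.67, [0.298, -0.193]), ([189.4, 325.6], 0.57, [0.484, 0.023]), ([108.4, 225.6], 0.48, [0.292, 0.328])]
call peg1_top [([226.9, 320.7], 0.71, [0.46, -0.068]), ([340.4, 217.6], 0.7, [0.277, -0.252]), ([145.0, 222.9], 0.56, [0.286, 0.193])]
```

View pics/top0.png

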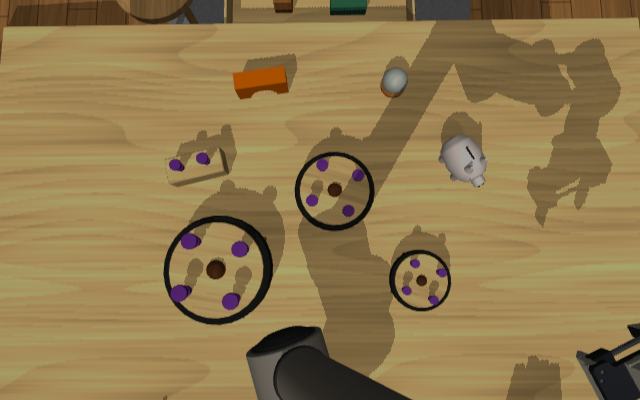

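View pics/side0.png

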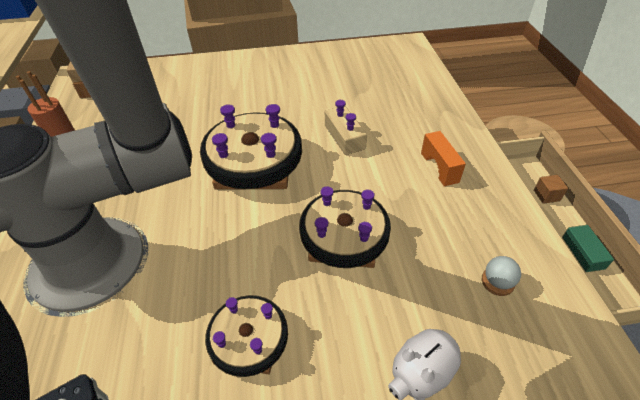

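Three wheels show. The middle-sized one (tyre about 78 px across in the top view, roughly 0.17–0.18 m) is at top (190,335) and side (228,345), and its pegs form an 80 mm square. The spare block is at top (165,190). I'll refine the peg positions with both cameras.

```bash
cat > meas.py <<'E'
from h import *
from scipy.optimize import least_squares
g=np.array([[.463,-.057],[.540,-.077],[.561,-.005],[.483,.021]])
obs=[]
for n in ("top","side"):
    for k in range(2):
        c=read_camera(n)
        for i in range(4):
            for d in place_of(n,f"peg{i+1}_top"):
                p=onz(c,d["at"],.097)[:2]; j=np.argmin(np.linalg.norm(g-p,axis=1))
                if np.linalg.norm(g[j]-p)<.012: obs.append((n,c,j,d["at"])); k==0 and print(n,i+1,'->',j+1,np.round(p,4),round(d["conf"],2))
def sq(v): 
    a=v[2]+np.pi/2*np.arange(4); r=.08/2**.5
    return np.c_[v[0]+r*np.cos(a),v[1]+r*np.sin(a)]
def res(v): return np.concatenate([np.subtract(pix(c,[*sq(v)[j],v[3]]),a) for n,c,j,a in obs])
v=least_squares(res,[.512,-.028,-2.6,.097],loss="soft_l1").x
print("fit",np.round(v,4),"rms px",np.sqrt(np.mean(res(v)**2))); S=sq(v); print(np.round(S,4))
o=observe(); y=o["tool_rot"][2]
for i in range(4):
    d=S[i]-o["tool_pos"][:2]; print(i+1,"tool dx,dy mm",np.round(1e3*np.array([np.cos(y)*d[0]+np.sin(y)*d[1],np.sin(y)*d[0]-np.cos(y)*d[1]]),1))
print(o["tool_pos"],o["tool_rot"],o["time"])
E
python3 meas.py
```

```text
top 1 -> 1 [ 0.4583 -0.0597] 0.65
top 2 -> 2 [ 0.5439 -0.073 ] 0.44
top 3 -> 3 [0.5625 0.0022] 0.6
top 4 -> 4 [0.4833 0.0192] 0.49
side 1 -> 1 [ 0.4627 -0.0632] 0.53
side 2 -> 2 [ 0.538  -0.0826] 0.55
side 3 -> 3 [ 0.5597 -0.0066] 0.65
side 4 -> 4 [0.4849 0.0152] 0.63
fit [ 0.513  -0.0266 -2.6133  0.089 ] rms px 1.1166727888332377
[[ 0.4641 -0.0551]
 [ 0.5415 -0.0754]
 [ 0.5618  0.0019]
 [ 0.4845  0.0223]]
1 tool dx,dy mm [ 397.9 -279.9]
2 tool dx,dy mm [ 459.6 -229. ]
3 tool dx,dy mm [ 510.6 -290.6]
4 tool dx,dy mm [ 448.9 -341.6]
[ 0.2207071  -0.47637659  0.22673914] [ 3.14150744e+00 -3.80148991e-05  4.33753545e-01] 1.7
```

```bash
python3 -m inch '[[[40,-28,0,0],[40,-28,0,0],[40,-28,0,0],[40,-28,0,0],[40,-28,0,0],[40,-28,0,0],[40,-28,0,0],[40,-28,0,0],[39,-28,0,0],[38,-29,0,0]]]' 1 10
python3 -m inch '[[[0,0,20,0],[0,0,25,0],[0,0,25,0],[0,0,15,0],[0,0,0,0],[0,0,0,0]]]'
python3 - <<'E'
from h import *
o=observe(); print(o)
for n in ("top","side"):
    c=read_camera(n); cv2.imwrite(f"pics/{n}1.png",c["img"])
    im=c["img"]; t=o["tool_pos"]
    r,q=pix(c,[.512,-.03,.09]); r=int(r)-65;q=int(q)-65
    big=cv2.resize(im[r:r+130,q:q+130],None,fx=4,fy=4,interpolation=cv2.INTER_CUBIC)
    def dot(p,col):
        a=pix(c,p); cv2.circle(big,(int(4*(a[1]-q+.5)),int(4*(a[0]-r+.5))),3,col,-1)
    dot(t,(0,255,0))
    for p in [[.4641,-.0551],[.5415,-.0754],[.5618,.0019],[.4845,.0223]]: dot(p+[.097],(0,255,255))
    cv2.imwrite(f"pics/{n}1c.png",big)
a=cv2.imread("pics/top1c.png");b=cv2.imread("pics/side1c.png")
cv2.imwrite("pics/c1.png",cv2.resize(np.hstack([a,b]),(800,400)))
E
```

```text
time: 2.95
tool_pos: [0.4636, -0.0531, 0.2269]
tool_rot: [3.141, -0.0, 0.434]
contact_force: [0.5, -0.3, 0.1]
opening: 0.0009
time: 3.7
tool_pos: [0.4633, -0.0547, 0.1424]
tool_rot: [3.141, -0.001, 0.434]
contact_force: [0.1, -0.2, -0.2]
opening: 0.0005
{'time': 3.7, 'qpos': array([-2.81931128e-01,  3.28545365e-01,  1.80401637e+00, -9.72557101e-05,
        1.00786772e+00,  8.55086757e-01]), 'qvel': array([ 0.00153198, -0.00804615, -0.00450567, -0.00026901, -0.00134891,
        0.00091822]), 'joint_efforts': array([ 5.10680853e-03, -3.82063293e+01, -2.04477543e+01,  6.73960196e-02,
       -2.56624346e-02, -4.75940287e-04]), 'tool_pos': array([ 0.46327519, -0.05467293,  0.1423845 ]), 'tool_rot': array([ 3.14076730e+00, -8.23774117e-04,  4.33830635e-01]), 'contact_force': array([ 0.11926974, -0.2292752 , -0.18924343]), 'torque': array([ 0.0021542 , -0.06568832,  0.01804899]), 'opening': 0.0004920762176042448}
```

View pics/c1.png

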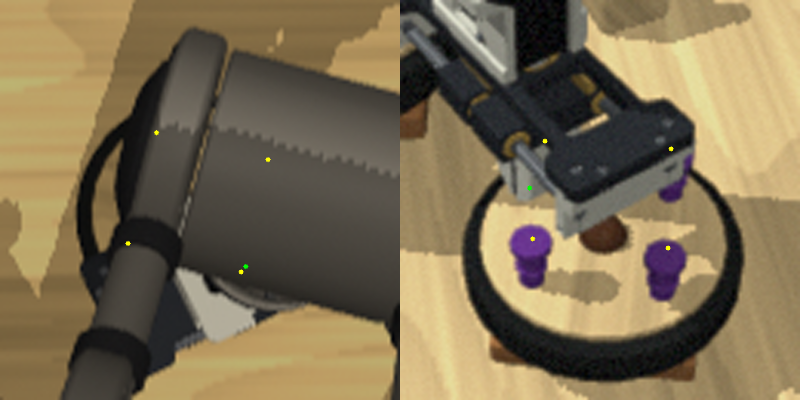

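The crop shows the closed fingertips over the hidden peg. In the side half, the predicted tops land on the visible heads: peg 1 at (532,239) and peg 2 at (668,248). I'll check against purple blobs in the first top picture.

```bash
python3 - <<'E'
from h import *
c=read_camera("top"); im=cv2.imread("pics/top0.png").astype(int)
m=((im[...,0]-im[...,1]>35)&(im[...,2]-im[...,1]>5)).astype(np.uint8)
n,l,s,ce=cv2.connectedComponentsWithStats(m)
P=[[.4641,-.0551],[.5415,-.0754],[.5618,.0019],[.4845,.0223]]
for i in range(1,n):
    if s[i,4]>15:
        w=onz(c,ce[i][::-1],.093); d=np.linalg.norm(np.array(P)-w[:2],axis=1)
        if d.min()<.03: print(d.argmin()+1,s[i],np.round(w,4),"diff mm",np.round(1e3*(w[:2]-P[d.argmin()]),1))
print(observe()["time"])
E
```

```text
3 [317 159  11  12 100] [ 0.5608 -0.0014  0.093 ] diff mm [-1.  -3.3]
2 [353 169  11  12  94] [ 0.5379 -0.0778  0.093 ] diff mm [-3.6 -2.4]
4 [306 195  12  11 100] [0.4841 0.0214 0.093 ] diff mm [-0.4 -0.9]
1 [343 205  11  11  94] [ 0.4614 -0.0553  0.093 ] diff mm [-2.7 -0.2]
3.85
```

```bash
python3 -m inch '[[[0,0,20,0],[0,0,14,0],[0,0,6,0],[0,0,0,0],[0,0,0,0]]]'
```

```text
time: 4.47
tool_pos: [0.4632, -0.0547, 0.1021]
tool_rot: [3.141, -0.001, 0.434]
contact_force: [0.5, 0.1, 0.5]
opening: 0.0003
```

```bash
python3 -m inch '[[[0,0,5,0],[0,0,4,0],[0,0,4,0],[0,0,3,0],[0,0,0,0],[0,0,0,0]]]'
```

```text
time: 5.22
tool_pos: [0.463, -0.0546, 0.0858]
tool_rot: [3.141, -0.0, 0.434]
contact_force: [1.3, 0.3, 1.5]
opening: 0.0004
```

```bash
python3 -m inch '[[[0,0,2,0],[0,0,1,0]]]'; python3 -m inch '[[[0,0,0,0],[0,0,0,0]]]';  python3 -m inch '[[[0,0,-20,0],[0,0,-20,0],[0,0,-5,0],[0,0,0,0]]]'
python3 - <<'E'
from h import *
o=observe(); c=read_camera("side"); im=c["img"]
r,q=pix(c,[.512,-.03,.09]); r=int(r)-65;q=int(q)-65
cv2.imwrite("pics/c2.png",cv2.resize(im[r:r+130,q:q+130],None,fx=4,fy=4,interpolation=cv2.INTER_CUBIC))
P={1:(.463,-.0552),2:(.540,-.0766),3:(.5613,.0003),4:(.484,.022)}
y=.4338
for i,p in P.items():
    d=np.array(p)-o["tool_pos"][:2]; print(i,np.round(1e3*np.array([np.cos(y)*d[0]+np.sin(y)*d[1],np.sin(y)*d[0]-np.cos(y)*d[1]]),1))
E
```

```text
time: 5.48
tool_pos: [0.463, -0.0546, 0.0828]
tool_rot: [3.141, -0.0, 0.434]
contact_force: [0.1, 0.4, 5.5]
opening: 0.0007
time: 5.72
tool_pos: [0.463, -0.0546, 0.0827]
tool_rot: [3.141, -0.0, 0.434]
contact_force: [1.4, -0.3, 3.1]
opening: 0.0002
time: 6.22
tool_pos: [0.4624, -0.0544, 0.1272]
tool_rot: [-3.141, 0.001, 0.434]
contact_force: [0.6, 0.1, -1.0]
opening: 0.0004
1 [0.2 1. ]
2 [61.1 52.8]
3 [112.8  -8.1]
4 [ 51.8 -60.2]
```

View pics/c2.png

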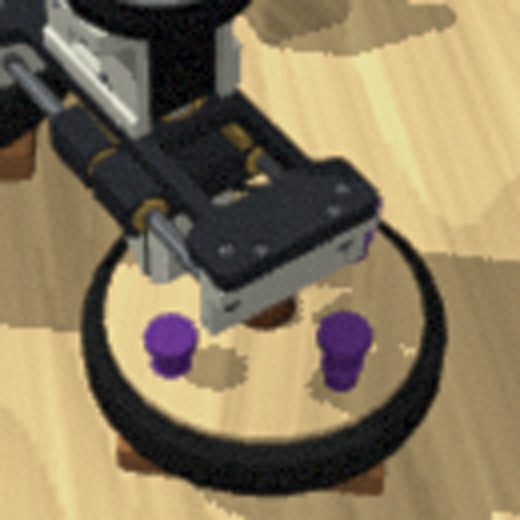

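Peg 1 (crop (170,340)) is down to its bead; peg 2 (345,340) is still raised. Next are peg 3, then 2, then 4.

```bash
python3 -m inch '[[[30,-2,0,0],[40,-3,0,0],[30,-2,0,0],[13,-1,0,0],[0,0,0,0],[0,0,15,0],[0,0,10,0],[0,0,4,0],[0,0,0,0]]]'; python3 -m inch '[[[0,0,5,0],[0,0,4,0],[0,0,4,0],[0,0,3,0],[0,0,0,0],[0,0,0,0],[0,0,0,0]]]'
```

```text
time: 7.4
tool_pos: [0.5617, 0.0, 0.0984]
tool_rot: [-3.141, 0.001, 0.434]
contact_force: [0.1, -0.1, -0.0]
opening: 0.0005
time: 8.28
tool_pos: [0.5624, 0.0001, 0.0829]
tool_rot: [3.141, -0.001, 0.434]
contact_force: [1.4, -1.8, 2.0]
opening: 0.0004
```

```bash
python3 -m inch '[[[0,0,-20,0],[0,0,-20,0],[0,0,-5,0],[0,0,0,0],[-15,17,0,0],[-20,24,0,0],[-12,14,0,0],[-6,6,0,0],[0,0,0,0],[0,0,0,0]]]'; python3 -m inch '[[[0,0,15,0],[0,0,10,0],[0,0,4,0],[0,0,5,0],[0,0,4,0],[0,0,4,0],[0,0,3,0],[0,0,0,0],[0,0,0,0],[0,0,0,0]]]'
```

```text
time: 9.52
tool_pos: [0.5397, -0.0768, 0.1277]
tool_rot: [-3.141, -0.0, 0.434]
contact_force: [0.6, 0.9, 0.2]
opening: 0.0003
time: 10.78
tool_pos: [0.5397, -0.0775, 0.0827]
tool_rot: [3.141, -0.0, 0.434]
contact_force: [-0.4, 0.1, -0.7]
opening: 0.0007
```

```bash
python3 -m inch '[[[0,0,-20,0],[0,0,-20,0],[0,0,-5,0],[0,0,0,0],[-2,-30,0,0],[-3,-40,0,0],[-3,-30,0,0],[-1,-13,0,0],[0,0,0,0],[0,0,0,0]]]'; python3 - <<'E'
from h import *
c=read_camera("side"); im=c["img"]
r,q=pix(c,[.512,-.03,.09]); r=int(r)-65;q=int(q)-65
cv2.imwrite("pics/c3.png",cv2.resize(im[r:r+130,q:q+130],None,fx=4,fy=4,interpolation=cv2.INTER_CUBIC))
E
```

```text
time: 12.02
tool_pos: [0.4846, 0.0206, 0.1276]
tool_rot: [3.141, -0.0, 0.433]
contact_force: [0.0, -0.5, 0.7]
opening: 0.0006
```

View pics/c3.png

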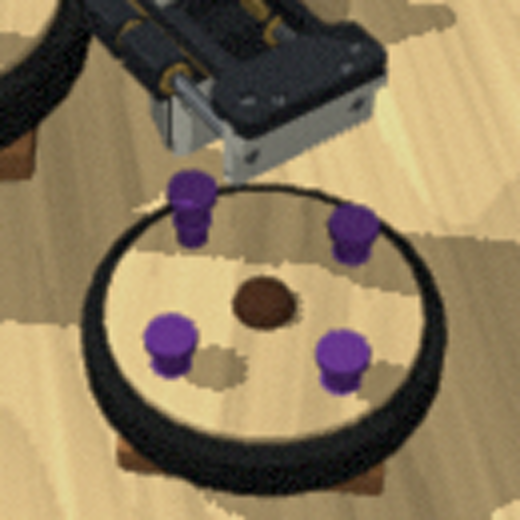

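```bash
python3 -m inch '[[[0,0,15,0],[0,0,10,0],[0,0,4,0],[0,0,5,0],[0,0,4,0]]]'; python3 -m inch '[[[0,0,4,0],[0,0,3,0],[0,0,0,0],[0,0,0,0],[0,0,0,0]]]'
```

```text
time: 12.7
tool_pos: [0.4839, 0.021, 0.09]
tool_rot: [3.141, 0.0, 0.434]
contact_force: [-1.4, -0.8, 5.3]
opening: 0.0002
time: 13.32
tool_pos: [0.4841, 0.0213, 0.0828]
tool_rot: [3.141, -0.001, 0.434]
contact_force: [0.6, -0.5, 1.9]
opening: 0.0008
```

Round one: pegs 1, 2 and 3 show at bead level at crop (170,340), (343,360) and (352,232). Peg 4 was raised at (192,205) and has since been pressed to 83 mm. Round two starts at peg 1.

```bash
python3 -m inch '[[[0,0,-20,0],[0,0,-20,0],[0,0,-5,0],[0,0,0,0],[-15,17,0,0],[-20,24,0,0],[-12,14,0,0],[-4,5,0,0],[0,0,0,0],[0,0,0,0]]]'; python3 -m inch '[[[0,0,20,0],[0,0,15,0],[0,0,6,0],[0,0,4,0],[0,0,4,0],[0,0,4,0],[0,0,3,0],[0,0,2,0],[0,0,0,0]]]';  python3 -m inch '[[[0,0,1,0],[0,0,1,0],[0,0,0,0]]]'
```

```text
time: 14.58
tool_pos: [0.4629, -0.054, 0.1275]
tool_rot: [-3.141, 0.0, 0.434]
contact_force: [0.1, -0.3, -0.0]
opening: 0.0003
time: 15.7
tool_pos: [0.463, -0.0544, 0.07]
tool_rot: [3.141, -0.001, 0.434]
contact_force: [-0.3, 1.7, 2.4]
opening: 0.0006
time: 16.08
tool_pos: [0.463, -0.0544, 0.0682]
tool_rot: [3.141, -0.001, 0.434]
contact_force: [-1.6, 3.5, 8.7]
opening: 0.0006
```

```bash
python3 -m inch '[[[0,0,0.5,0],[0,0,0.5,0],[0,0,0,0]]]'
```

```text
time: 16.45
tool_pos: [0.4631, -0.0545, 0.0681]
tool_rot: [3.141, -0.001, 0.434]
contact_force: [-4.4, 3.6, 18.4]
opening: 0.0002
```

```bash
python3 -m inch '[[[0,0,-20,0],[0,0,-25,0],[0,0,-16,0],[0,0,0,0],[30,-2,0,0],[40,-3,0,0],[30,-2,0,0],[12,-1,0,0],[0,0,0,0],[0,0,0,0]]]'; python3 -m inch '[[[0,0,20,0],[0,0,15,0],[0,0,6,0],[0,0,4,0],[0,0,4,0],[0,0,4,0],[0,0,3,0],[0,0,2,0],[0,0,0,0]]]';  python3 -m inch '[[[0,0,1,0],[0,0,1,0],[0,0,0.5,0],[0,0,0.5,0],[0,0,0,0]]]'
```

```text
time: 17.7
tool_pos: [0.56, -0.0007, 0.1273]
tool_rot: [-3.141, 0.001, 0.433]
contact_force: [0.6, -1.0, 0.1]
opening: 0.0006
time: 18.82
tool_pos: [0.5611, -0.0004, 0.07]
tool_rot: [3.141, -0.0, 0.434]
contact_force: [-2.6, -0.9, 3.4]
opening: 0.0002
time: 19.45
tool_pos: [0.5611, -0.0003, 0.0681]
tool_rot: [3.141, -0.001, 0.434]
contact_force: [-6.6, -0.9, 15.4]
opening: 0.0002
```

```bash
python3 -m inch '[[[0,0,-20,0],[0,0,-25,0],[0,0,-16,0],[0,0,0,0],[-15,17,0,0],[-20,24,0,0],[-12,14,0,0],[-4,5,0,0],[0,0,0,0],[0,0,0,0]]]'; python3 -m inch '[[[0,0,20,0],[0,0,15,0],[0,0,6,0],[0,0,4,0],[0,0,4,0],[0,0,4,0],[0,0,3,0],[0,0,2,0],[0,0,0,0]]]';  python3 -m inch '[[[0,0,1,0],[0,0,1,0],[0,0,0.5,0],[0,0,0.5,0],[0,0,0,0]]]'
```

```text
time: 20.7
tool_pos: [0.5402, -0.0754, 0.1276]
tool_rot: [-3.141, -0.0, 0.434]
contact_force: [0.9, 0.7, -0.2]
opening: 0.0008
time: 21.82
tool_pos: [0.5401, -0.0759, 0.07]
tool_rot: [3.141, -0.0, 0.434]
contact_force: [-1.3, 1.9, 3.4]
opening: 0.0006
time: 22.45
tool_pos: [0.5402, -0.076, 0.0681]
tool_rot: [3.141, -0.001, 0.434]
contact_force: [-5.0, 3.8, 16.4]
opening: 0.0003
```

```bash
python3 -m inch '[[[0,0,-20,0],[0,0,-25,0],[0,0,-16,0],[0,0,0,0],[-2,-30,0,0],[-3,-40,0,0],[-3,-30,0,0],[-1,-13,0,0],[0,0,0,0],[0,0,0,0]]]'; python3 -m inch '[[[0,0,20,0],[0,0,15,0],[0,0,6,0],[0,0,4,0],[0,0,4,0],[0,0,4,0],[0,0,3,0],[0,0,2,0],[0,0,0,0]]]';  python3 -m inch '[[[0,0,1,0],[0,0,1,0],[0,0,0.5,0],[0,0,0.5,0],[0,0,0,0]]]'
```

```text
time: 23.7
tool_pos: [0.485, 0.0219, 0.1275]
tool_rot: [3.141, -0.0, 0.433]
contact_force: [0.4, 0.7, -0.3]
opening: 0.0005
time: 24.82
tool_pos: [0.4848, 0.0224, 0.0701]
tool_rot: [3.141, -0.001, 0.434]
contact_force: [-0.6, -2.0, 2.8]
opening: 0.0005
time: 25.45
tool_pos: [0.4849, 0.0224, 0.0681]
tool_rot: [3.14, -0.001, 0.434]
contact_force: [-4.7, -3.1, 17.6]
opening: 0.0005
```

```bash
python3 -m inch '[[[0,0,-20,0],[0,0,-30,0],[0,0,-40,0],[0,0,-30,0],[0,0,-10,0],[-25,25,0,0],[-35,35,0,0],[-35,35,0,0],[-20,20,0,0],[0,0,0,0]]]'; python3 -m inch '[[[-20,20,0,0],[-30,35,0,0],[-30,35,0,0],[-20,20,0,0],[0,0,0,0],[0,0,0,0]]]'; python3 - <<'E'
from h import *
ims=[]
for n in("side","top"):
    c=read_camera(n); im=c["img"]
    r,q=pix(c,[.512,-.03,.07]); r=int(r)-60;q=int(q)-60
    ims.append(cv2.resize(im[r:r+120,q:q+120],(400,400),interpolation=cv2.INTER_CUBIC))
cv2.imwrite("pics/c4.png",np.hstack(ims)); print(observe()["contact_force"])
cv2.imwrite("pics/s4.png",read_camera("side")["img"])
E
```

```text
time: 26.7
tool_pos: [0.4274, -0.131, 0.1955]
tool_rot: [-3.14, 0.001, 0.431]
contact_force: [0.3, 0.5, -0.2]
opening: 0.0005
time: 27.45
tool_pos: [0.3842, -0.2705, 0.1961]
tool_rot: [-3.14, -0.0, 0.434]
contact_force: [-0.4, 1.7, 0.3]
opening: 0.0004
[ 0.37817838 -0.01653396 -0.96996036]
```

View pics/c4.png

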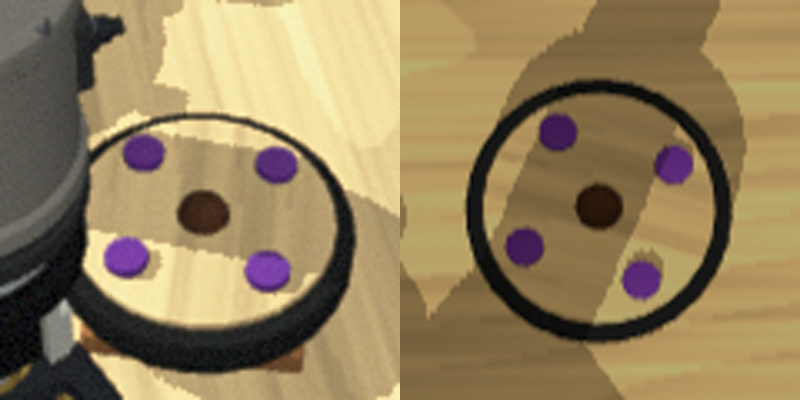

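View pics/s4.png

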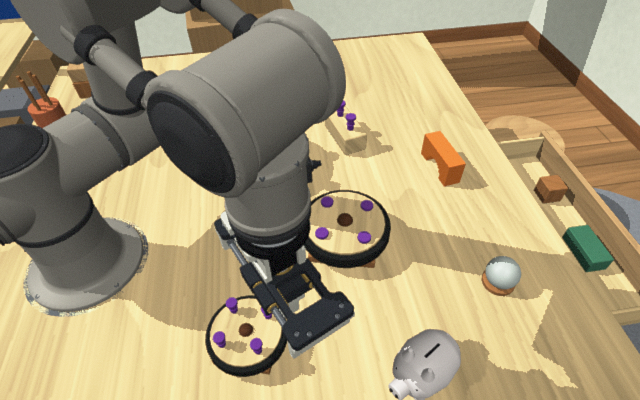

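All four heads sit flat on the wheel face (side crop (145,153), (277,164), (127,258), (268,271)). The spare block and the other wheels look undisturbed, and the gripper is well clear above. I'm handing in.

```bash
python3 -c "
from cell import *
print(hand_in())"
```

```text
the job is handed in; nothing more can be done
None
```

I pressed the four pegs of the middle-sized wheel in two crosswise rounds, in the order 1, 3, 2, 4 both times, and handed the job in. The robot's clock stood at about 28 s of the 69 s allowed.

- **Round one:** each peg was pressed to about 83 mm (TCP readings 82.7 to 82.9 mm). A picture before the last press showed pegs 1, 2 and 3 at bead level. Peg 4's half press rests on the TCP reading and about 5 N felt while pressing.
- **Round two:** each peg went home to the hard stop, with the TCP at 68.1 mm and 15 to 18 N felt at the end.
- **Last check:** pictures from both cameras showed all four heads flat on the wheel face. The arm had backed off to about 0.196 m, touching nothing. The two spare pegs and everything else in view looked undisturbed, though the arm partly hid the spare block and the large wheel.

**Disagreements:** the networks' square fit gave a peg-top height of 89 mm, where 95 to 98 mm was expected. Its positions also differed by up to about 4 mm from the purple spots in the top view. I pressed at about the average of the two, which was well inside the 26 mm heads. At rest after the half presses of pegs 2 and 4 the force read low (−0.7 N and 1.9 N); for peg 2 the picture confirmed it had gone down.

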